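# Screw the strainer cap down to a square nip and shut the hood

### The job

The sterilised strainer cap of the steriliser's water unit stands on the steel tray. Set it on the unit's threaded neck and screw it clockwise, gently, until you feel it nip the rubber seal, then on to the first place where two of its flats line up with the rails (never force it on against a hard stop). Let go of it, slide the grey hood forward over it until fully shut, and leave the other things on the worktop as they are.

Things in the scene. Friction and masses are not known exactly. Their poses are not given: they have to be found in the camera images.
- cap: loose steel strainer cap, about 0.15 kg: hexagonal, 41 mm across flats, 47 across corners, 40 mm high with its domed top, open below; inside, three lugs 10 mm above the rim and a strainer basket of round bars (17 mm thick, tapered nose) that ends 1 mm above the rim. Origin: centre of the lower rim, z up; flats face +y and -y, x runs through a corner. Grip two flats from above, 25 mm over the rim
- water_unit: fixed white bench-top water unit: housing 164 mm deep, 104 wide, 46 high, front face 34 mm before the neck's axis. Origin: on the worktop under the axis of the neck; -x is its front, z up. Two low rails for the hood run along x at y = +-29 mm. The cap's flats line up with the rails whenever the cap's yaw is the unit's yaw plus a multiple of 60 degrees
- neck_foot (a point): foot of the neck on its axis, on the flange, 49 mm above the worktop. A sprung rubber seal ring (42 mm across) stands round it; rings differ: its top is anywhere from 5 to 12.5 mm above this point. Nipped by the cap's rim, it pushes back with about 10 N at once and 2.5 N more per mm; after 3.2 mm (77 degrees of turning) it is solid
- neck_top (a point): top of the upright neck on its axis, 29 mm above its foot: a pipe with a bore of 17.6 mm in which the cap's basket runs with 0.4 mm of play, and a coarse three-start right-hand thread: clockwise from above screws down, 15 mm a turn, 1 mm of play. Set on, the cap rests with its rim 13 to 19 mm above the foot. It turns freely (under 0.04 Nm) until it nips the seal, then takes 0.09 to 0.35 Nm
- hood (a joint): slide of the grey splash hood along the rails, m: 0 = parked at the back, 0.088 = fully shut over the cap, towards the unit's front. It slides with about 1.5 N. Its tunnel is 44 mm wide inside, so it passes the cap only when two flats lie along the rails (within about 8 degrees)
- hood_grip (a point): point to pinch on the hood's upright handle bar: on its middle, 129 mm above the worktop, 6 mm below the bar's top. The bar is 9 mm thick (along the unit's x), 34 mm wide (along y), and rises 28 mm from the hood's roof, which is 107 mm above the worktop. It moves with the hood
- tray: stainless instrument tray, 287 x 196 mm, rim 18 mm high, on the worktop, fixed; the cap stands on its floor, 1.5 mm above the worktop. Origin: centre of its underside, x along its length. Tweezers and a mouth mirror lie fixed at its +x end
- model: plaster study model of a dental arch, 48 x 60 x 29 mm, a bystander; origin at the centre of its underside
- dish: small white dappen dish, 37 mm across, 26 mm high, a bystander; origin at the centre of its underside
- arch_tray: metal impression tray (horseshoe), 70 x 55 x 14 mm, a bystander; origin at the centre of its underside

How it is judged:
On the way, in this order (a step that is already met when the one before it is completed fails the run):
1. the cap is set upright on the neck, the hood still parked (horizontal distance between cap and neck_foot below 0.003 m and angle between cap's own z axis and vertical below 0.08 rad and z of cap in the frame of neck_foot below 0.02 m and value of joint hood below 0.01 m), for 0.1 s.
2. the cap is screwed down, nips the seal (it is pressed between seal and thread) and is let go, the hood still parked (horizontal distance between cap and neck_foot below 0.003 m and angle between cap's own z axis and vertical below 0.08 rad and contact force between cap and water_unit above 9 N and contact force between the fingers and cap below 0.1 N and z of cap in the frame of neck_foot below 0.013 m and value of joint hood below 0.01 m), for 0.1 s.
At the end, for the whole second after the job is handed in: The cap is upright on the neck (tilt under 0.08 rad, axis within 3 mm, rim under 13 mm above the foot), at rest, let go and still nipping the seal (contact force between cap and unit over 9 N), and the hood is shut over it (slide over 84 mm) (horizontal distance between cap and neck_foot below 0.003 m and angle between cap's own z axis and vertical below 0.08 rad and contact force between cap and water_unit above 9 N and contact force between the fingers and cap below 0.1 N and z of cap in the frame of neck_foot below 0.013 m and linear speed of cap below 0.01 m/s and value of joint hood above 0.084 m); the robot touches nothing.
It fails at once if cap forced on the water unit with more than 90 N, seal and thread together (a jammed seal, a crossed or pressed thread) (contact force between cap and water_unit above 90 N).
It fails at once if the plaster model, dappen dish or impression tray moved more than 15 mm (distance of any of model, dish, arch_tray from where it was at the start of the episode above 0.015 m).
It also fails if it takes over 72 s, if anything falls off the work surface, if the arm or the gripper's body presses on something with over 40 N, if the wrist force passes 120 N, or if a joint passes its speed limit or range.

### The arm

A 6-joint arm with a two-finger parallel gripper is mounted at the origin on a cart in front of the work surface, level with it; the furniture and walls round the work are solid. World frame = base frame: x ahead of the robot, y to its left, z up, the work surface at z = 0. Lengths are in m, angles in rad, forces in N, time in s.
With the tool pointing down it reaches from about 0.275 to 0.825 m from the base axis. Payload 4.9 kg.
Tool frame: the origin (TCP) lies at the very end of the fingers, on their centre line; the grasp point (between the pads) lies 19 mm behind it; z points along the fingers, y is the line along which they close (so a half turn about z gives the same grasp; the last joint's range is limited). The gripper opens to 85 mm and grips with 20 to 120 N. Pads are 22 mm wide; open, the fingers measure 114 mm over their backs; the gripper's body (76 mm by 85 mm) begins 54 mm behind the grasp point. The pads swing forward as they close: fully open they stand 13 mm farther back than shut.
Start: joints at [-1.311, 0.326, -0.193, 1.052, 0, 1.437], TCP at [0.211, -0.508, 0.231] pointing down, gripper open.
Joint ranges: [-2.65, 2.65], [-0.97, 1.79], [-1.3, 1.35], [-1.93, 2.1], [-1.47, 1.37], [-3.14, 3.14]. Speed limits (rad/s): [2.57, 2.57, 3.14, 3.14, 3.14, 3.14].

### API

Orientations are given as a rotation vector (axis times angle).
In Python, from rig import manip, optics gives the robot as it stands (manip), with the cameras (optics).
- The arm moves only by the shell command python3 steer.py 'ROWS' [FORCE]. ROWS is a JSON list of rows, 1 to 12 of them, each an object with the fields finger_gap (the finger opening in m), dx, dy, dz (the shift in a scale on which 1.0 is 0.5 m), spin (a turn about the tool's z in fractions of the full range, 1 being 180 degrees); a field left out counts as zero (the opening has to be given); each row shifts and turns the commanded pose from where the row before left it, along the tool's axes as they then stand; what a row does not reach is not made up. A row lasts 1/12 s, in which the tool goes at most 0.0417 m and 0.125 rad, less where a joint would pass 70% of its speed; a pose out of reach is approached as far as the arm can. The fingers move at their own pace and stop on an object; FORCE is the grip in N (left out, the last holds). Time passes only in rows, so rows that do not move let the fingers close. It prints the time, the measured TCP pose, the force, the opening and the grip force at its end. Input that does not fit is refused with a message, and nothing moves.
- manip.observe(): the state, without advancing time (a new reading comes with each control period).
- optics.read_camera(name): name is "side" or "top" or "wrist"; returns the picture (400x640x3 uint8, blue, green, red); there is no depth.
- optics.calibration(name): a dict with "fx", "fy", "cx", "cy" (pixels), "cam_to_world" (4x4, takes a point from camera to world coordinates). Camera axes: x right, y up, looking along -z (the intrinsics and any distortion apply to the point x, -y, -z); pixel columns grow to the right and rows downward; lengths in m; the calibration is good to about 2 mm. A picture is of the moment at which its call begins: read the wrist's pose just before it. calibration takes no time and is no camera call; for the wrist camera it gives the pose at the moment of the call.
- manip.hand_in(): hands the job in; it is judged then, once.
The state is a dict: "t": time; "joints": joint angles; "joint_velocities": joint speeds; "joint_efforts": joint torques, N m; "position": TCP position; "tool_rot": TCP orientation; "wrist_force": force on the tool from outside, world axes, zero at the start; "moment": the same for the moment, N m; "width": finger opening in m; "grasp_force": force on a finger pad.
Only numpy, scipy, OpenCV 4.12 (cv2) and the standard library are available. Lean on these libraries where they do the work, as an engineer would, in place of code of your own. Each camera call takes 0.05 s, during which the arm holds its last target. There are 200 camera calls.

## Working session

There is one attempt and no reset: what is moved stays moved. The work goes in short steps, Python scripts to look and compute and a shell command to move; the robot and the scene stay as the last step left them, time stands still between calls to the robot, and variables do not carry over. Pictures are saved under pics/ and viewed, at most 10 in all, crops included, and the job is handed in when it is done.

```bash
ls; mkdir -p pics; cat > h.py <<'E'
from rig import manip, optics
import numpy as np, cv2
from scipy.spatial.transform import Rotation as R
def snap(n,f):
    c=optics.calibration(n); im=optics.read_camera(n); cv2.imwrite('pics/'+f,im); return c,im
def ray(c,u,v):
    T=np.array(c['cam_to_world']); d=T[:3,:3]@np.array([(u-c['cx'])/c['fx'],-(v-c['cy'])/c['fy'],-1]); return T[:3,3],d/np.linalg.norm(d)
def atz(c,u,v,z):
    o,d=ray(c,u,v); return o+d*(z-o[2])/d[2]
def proj(c,p):
    T=np.array(c['cam_to_world']); q=T[:3,:3].T@(np.array(p)-T[:3,3]); return c['cx']+c['fx']*q[0]/-q[2], c['cy']-c['fy']*q[1]/-q[2]
def tri(L):
    A=0;b=0
    for c,u,v in L:
        o,d=ray(c,u,v);M=np.eye(3)-np.outer(d,d);A=A+M;b=b+M@o
    return np.linalg.solve(A,b)
E
python3 - <<'E'
from h import *
np.set_printoptions(precision=4,suppress=True)
ims=[]
for n in('top','side'):
    c,im=snap(n,n+'0.png');print(n,{k:v for k,v in c.items()})
s=manip.observe();print(s)
E
```

```text
pics
rig.py
steer.py
top {'fx': 414.66912048929026, 'fy': 414.66912048929026, 'cx': 317.49758402737245, 'cy': 196.56227507068263, 'cam_to_world': array([[ 0.0736,  0.9753, -0.2083,  0.2728],
       [-0.9973,  0.0725, -0.0128,  0.0238],
       [ 0.0026,  0.2086,  0.978 ,  1.2945],
       [ 0.    ,  0.    ,  0.    ,  1.    ]])}
side {'fx': 417.65923106747914, 'fy': 417.65923106747914, 'cx': 327.830096910308, 'cy': 206.6417718939261, 'cam_to_world': array([[-0.9684,  0.1025, -0.2275,  0.2859],
       [-0.2484, -0.4818,  0.8403,  0.8544],
       [-0.0235,  0.8703,  0.492 ,  0.5946],
       [ 0.    ,  0.    ,  0.    ,  1.    ]])}
{'t': 0.1, 'joints': array([-1.3112,  0.3269, -0.1935,  1.052 ,  0.    ,  1.4366]), 'joint_velocities': array([ 0.0002, -0.0001,  0.0019, -0.0009,  0.001 , -0.0003]), 'joint_efforts': array([ -0.    , -44.4241,  26.3038,   0.0079,  -0.0002,  -0.    ]), 'position': array([ 0.2109, -0.5074,  0.2306]), 'tool_rot': array([-3.0794, -0.6143,  0.0001]), 'wrist_force': array([ 0.7507,  0.2892, -0.3863]), 'moment': array([-0.0649, -0.0284,  0.021 ]), 'grasp_force': 0.0, 'width': 0.08558005923269857}
```

View pics/top0.png

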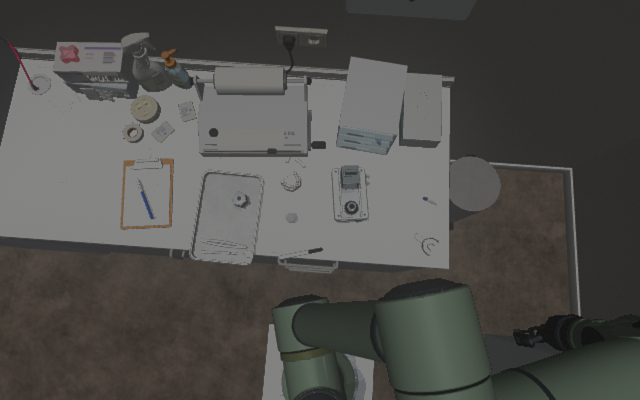

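View pics/side0.png

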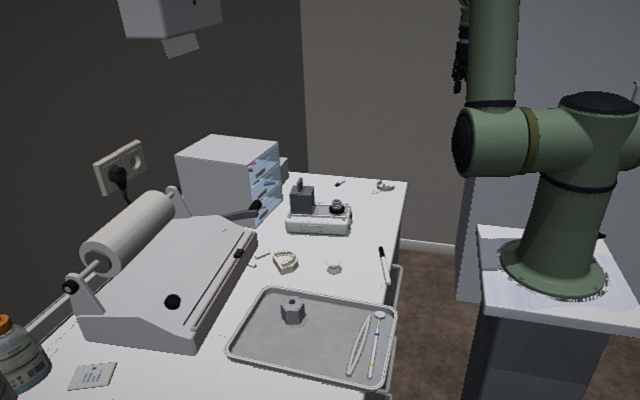

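The top view shows the cap at (240,199) in the tray, the neck at (351,207) and the hood at (349,178). In the side view they are at (291,303), (337,206) and (300,183).

```bash
python3 - <<'E'
from h import *
np.set_printoptions(precision=4,suppress=True)
t=optics.calibration('top');s=optics.calibration('side')
for a,b,z in(((240,197),(291,299),.04),((351,206),(337,202),.078),((349,170),(300,181),.135)):
    print(atz(t,*a,z),atz(s,*b,z),tri([(t,*a),(s,*b)]))
w=optics.calibration('wrist');print(w); o=manip.observe();Rt=R.from_rotvec(o['tool_rot']).as_matrix();print(Rt)
T=np.array(w['cam_to_world']);print(Rt.T@T[:3,:3],Rt.T@(T[:3,3]-o['position']))
for u,v in((332,170),(361,168),(334,221),(368,219)):print(atz(t,u,v,.046))
E
```

```text
[0.5208 0.279  0.04  ] [0.5218 0.2758 0.04  ] [0.5205 0.2785 0.0426]
[ 0.5105 -0.0621  0.078 ] [ 0.5078 -0.0563  0.078 ] [ 0.5102 -0.0625  0.0746]
[ 0.605  -0.0463  0.135 ] [ 0.5997 -0.0432  0.135 ] [ 0.6032 -0.0468  0.1335]
{'fx': 277.79270348430066, 'fy': 277.79270348430066, 'cx': 313.92954686184436, 'cy': 196.83147150245367, 'cam_to_world': array([[ 0.3833,  0.8855,  0.2627,  0.2771],
       [-0.9236,  0.3681,  0.107 , -0.4796],
       [-0.0019, -0.2836,  0.9589,  0.373 ],
       [ 0.    ,  0.    ,  0.    ,  1.    ]])}
[[ 0.9235  0.3837 -0.0004]
 [ 0.3837 -0.9235  0.0015]
 [ 0.0002 -0.0015 -1.    ]]
[[-0.0005  0.9589  0.2839]
 [ 1.      0.0003  0.0005]
 [ 0.0004  0.2839 -0.9589]] [ 0.0718 -0.0005 -0.1424]
[0.6266 0.0012 0.046 ]
[ 0.6398 -0.0887  0.046 ]
[ 0.4666 -0.0155  0.046 ]
[ 0.4804 -0.1183  0.046 ]
```

The manual's scale: shifts go in shares of 0.5 m and turns go in shares of 180 degrees. Converting my numbers, 0.032 m / 0.5 = 0.064, -0.022 m / 0.5 = -0.044.

```bash
python3 steer.py '[{"finger_gap":0.085,"dx":0.064,"dy":-0.044},{"finger_gap":0.085,"dx":0.064,"dy":-0.044},{"finger_gap":0.085,"dx":0.064,"dy":-0.044},{"finger_gap":0.085,"dx":0.064,"dy":-0.044},{"finger_gap":0.085,"dx":0.064,"dy":-0.044},{"finger_gap":0.085,"dx":0.064,"dy":-0.044},{"finger_gap":0.085,"dx":0.064,"dy":-0.044},{"finger_gap":0.085,"dx":0.064,"dy":-0.044},{"finger_gap":0.085,"dx":0.064,"dy":-0.044},{"finger_gap":0.085,"dx":0.064,"dy":-0.044},{"finger_gap":0.085,"dx":0.064,"dy":-0.044},{"finger_gap":0.085,"dx":0.064,"dy":-0.044}]' 30; python3 steer.py '[{"finger_gap":0.085,"dx":0.06,"dy":-0.04},{"finger_gap":0.085,"dx":0.06,"dy":-0.04},{"finger_gap":0.085,"spin":0.0398},{"finger_gap":0.085,"spin":0.0398},{"finger_gap":0.085},{"finger_gap":0.085}]'
python3 - <<'E'
from h import *
c,im=snap('wrist','w1.png');o=manip.observe();print(o['joints'],c['cam_to_world'])
import pickle;pickle.dump(c,open('w1.pkl','wb'))
cv2.imwrite('pics/w1b.png',cv2.resize(im,(800,500),interpolation=cv2.INTER_CUBIC))
E
```

```text
t: 1.1
position: [0.4648, -0.1149, 0.2311]
tool_rot: [-3.081, -0.615, 0.001]
wrist_force: [1.1, -1.3, 1.1]
width: 0.0851
grasp_force: 0.0
t: 1.6
position: [0.5041, -0.0566, 0.2309]
tool_rot: [-3.133, -0.231, 0.001]
wrist_force: [0.5, 0.6, 0.3]
width: 0.0849
grasp_force: 0.0
[-2.58006470e-01  2.48145781e-01 -3.01400008e-01  1.02191282e+00
  2.68638465e-05  2.73716385e+00] [[ 1.46280500e-01  9.48260948e-01  2.81785716e-01  5.75184430e-01]
 [-9.89242766e-01  1.40472214e-01  4.08204201e-02 -4.58113269e-02]
 [-8.74653225e-04 -2.84725712e-01  9.58608629e-01  3.73218217e-01]
 [ 0.00000000e+00  0.00000000e+00  0.00000000e+00  1.00000000e+00]]
```

View pics/w1b.png

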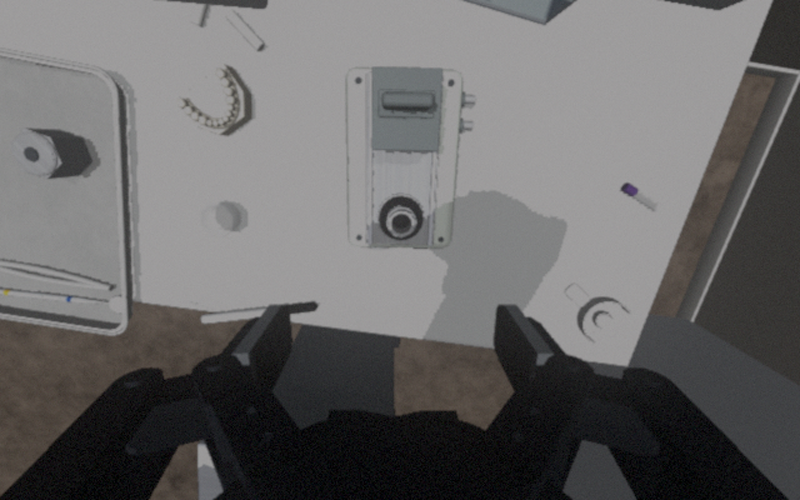

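The wrist view shows the neck bore at (401,222) and the hood handle at (408,101), both in the 1.25x picture. The cap is at (35,155). I'll take a second wrist view from between the unit and the cap.

To row units: -0.04 m / 0.5 = -0.08, 0.01 m / 0.5 = 0.02.

```bash
python3 steer.py '[{"finger_gap":0.085,"dx":0.02,"dy":-0.08},{"finger_gap":0.085,"dx":0.02,"dy":-0.08},{"finger_gap":0.085,"dx":0.02,"dy":-0.08},{"finger_gap":0.085,"dx":0.02,"dy":-0.08},{"finger_gap":0.085},{"finger_gap":0.085}]'
python3 - <<'E'
from h import *
import pickle
c1=pickle.load(open('w1.pkl','rb'));i1=cv2.imread('pics/w1.png')
c,im=snap('wrist','w2.png');pickle.dump(c,open('w2.pkl','wb'))
def crop(c,i,p,w=66,h=50,k=6):
    u,v=map(int,proj(c,p));x,y=u-w//2,v-h//2
    x=max(x,0);y=max(y,0);print((x,y));return cv2.resize(i[y:y+h,x:x+w],(w*k,h*k),interpolation=cv2.INTER_CUBIC)
U=[.55,-.06,.07]; C=[.52,.278,.035]
a=crop(c1,i1,U,100,150,4);b=crop(c,im,U,100,150,4)
cv2.imwrite('pics/m1.png',np.hstack([a,b]))
g=crop(c1,i1,C,66,50,6);d=crop(c,im,C,66,50,6);cv2.imwrite('pics/m2.png',np.hstack([g,d]))
E
```

```text
t: 2.15
position: [0.5209, 0.1085, 0.2311]
tool_rot: [3.133, 0.234, -0.0]
wrist_force: [-0.2, -0.1, -0.5]
width: 0.0852
grasp_force: 0.0
(273, 65)
(417, 102)
(1, 95)
(143, 130)
```

View pics/m1.png

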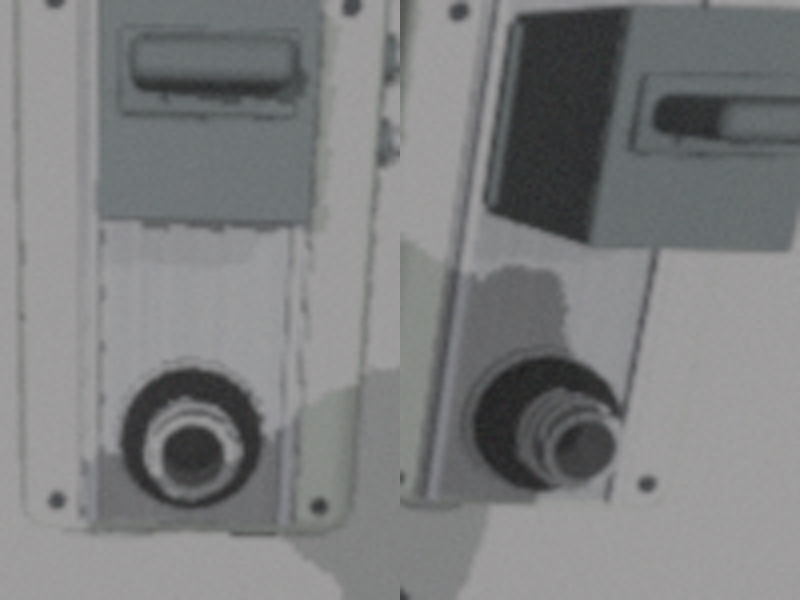

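View pics/m2.png

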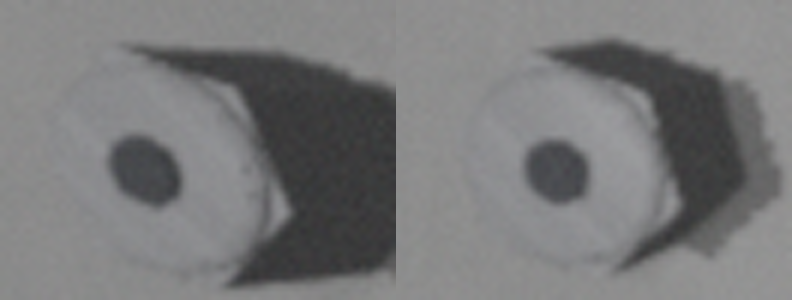

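```bash
python3 - <<'E'
from h import *
import pickle
np.set_printoptions(precision=4,suppress=True)
c1=pickle.load(open('w1.pkl','rb'));c2=pickle.load(open('w2.pkl','rb'))
p1=lambda x,y:(c1,273+x/4,65+y/4)
p2=lambda x,y:(c2,417+(x-400)/4,102+y/4)
N=tri([p1(191,454),p2(586,448)]);print('neck',N,atz(*p1(191,454),.078),atz(*p2(586,448),.078))
fl=atz(*p1(57,499),.047);fr=atz(*p1(319,506),.047);bl=atz(*p1(55,0),.047);br=atz(*p1(352,5),.047)
print(fl,fr,bl,br,[np.degrees(np.arctan2(*(b-a)[[1,0]])) for a,b in((fl,bl),(fr,br))],np.degrees(np.arctan2(*(fl-fr)[[1,0]]))-90,np.degrees(np.arctan2(*(bl-br)[[1,0]]))-90)
# rail lines view1
for a,b in(((101,240),(93,520)),((292,230),(285,520))):
    d=atz(*p1(*a),.049)-atz(*p1(*b),.049);print('rail',np.degrees(np.arctan2(d[1],d[0])))
print('handle',atz(*p1(214,58),.135))
cap=tri([(c1,25,123.3),(c2,169.7,158.3)]);print('cap',cap,atz(c1,25,123.3,.0415),atz(c2,169.7,158.3,.0415))
E
```

```text
neck [ 0.5105 -0.0626  0.0794] [ 0.5101 -0.0627  0.078 ] [ 0.5102 -0.0635  0.078 ]
[ 0.4834 -0.0263  0.047 ] [ 0.4929 -0.1055  0.047 ] [ 0.6211 -0.0092  0.047 ] [ 0.6315 -0.0883  0.047 ] [np.float64(7.066604727628855), np.float64(7.053247027808092)] 6.839378517061704 7.521491526247303
rail 5.8025406706128955
rail 8.863624911753984
handle [ 0.6029 -0.0516  0.135 ]
cap [0.5166 0.2827 0.0422] [0.5164 0.2834 0.0415] [0.5165 0.283  0.0415]
```

To row units: 0.012 m / 0.5 = 0.024, -0.125 rad / 3.1416 = -0.0398.

```bash
python3 steer.py '[{"finger_gap":0.085,"dz":0.024,"spin":-0.0398},{"finger_gap":0.085,"dz":0.024,"spin":-0.0398},{"finger_gap":0.085,"dz":0.024,"spin":-0.0398},{"finger_gap":0.085,"dz":0.024,"spin":-0.0398},{"finger_gap":0.085,"dz":0.024,"spin":-0.0398},{"finger_gap":0.085,"dz":0.024,"spin":-0.0398},{"finger_gap":0.085,"dz":0.024,"spin":-0.0398},{"finger_gap":0.085,"dz":0.024,"spin":-0.0398}]'; python3 steer.py '[{"finger_gap":0.085,"dx":0.074,"dy":-0.036},{"finger_gap":0.085,"dx":0.074,"dy":-0.036},{"finger_gap":0.085,"dx":0.074,"dy":-0.036},{"finger_gap":0.085,"dx":0.074,"dy":-0.036},{"finger_gap":0.085,"dx":0.02,"dy":-0.006},{"finger_gap":0.085},{"finger_gap":0.085}]'
python3 - <<'E'
from h import *
import pickle
c,im=snap('wrist','w3.png');pickle.dump(c,open('w3.pkl','wb'))
print(manip.observe()['joints'])
u,v=map(int,proj(c,[.5165,.283,.02]));w,h=130,97;x,y=u-w//2,v-h//2;print((x,y),proj(c,[.5165,.283,.0415]))
cv2.imwrite('pics/w3c.png',cv2.resize(im[y:y+h,x:x+w],(w*6,h*6),interpolation=cv2.INTER_CUBIC))
E
```

```text
t: 2.87
position: [0.5211, 0.1049, 0.1348]
tool_rot: [2.638, 1.705, -0.001]
wrist_force: [0.1, -0.3, -0.6]
width: 0.085
grasp_force: 0.0
t: 3.45
position: [0.5186, 0.2806, 0.1351]
tool_rot: [2.642, 1.699, -0.001]
wrist_force: [-0.4, -0.4, 0.2]
width: 0.0851
grasp_force: 0.0
[ 3.70296718e-01  4.76052477e-01 -2.23562476e-01  8.72175024e-01
 -8.15275324e-04  2.36995372e+00]
(246, 143) (np.float64(311.42639660545984), np.float64(197.91902314089776))
```

View pics/w3c.png

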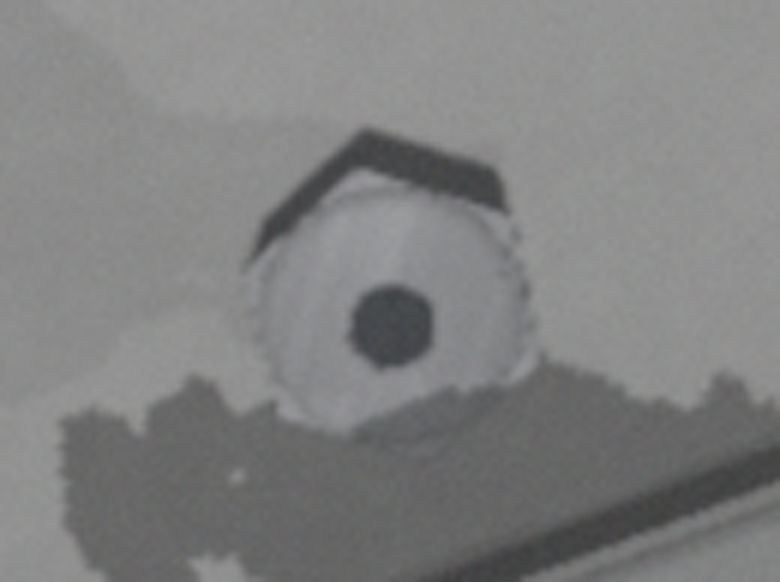

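```bash
python3 - <<'E'
from h import *
import pickle
np.set_printoptions(precision=4,suppress=True)
c=pickle.load(open('w3.pkl','rb'))
V=[atz(c,246+x/6,143+y/6,.032)[:2] for x,y in((350,172),(510,208),(545,358),(280,410),(248,268))]
A,B,C,E,F=V;print(V,(F+C)/2,(B+E)/2)
an=lambda d:np.degrees(np.arctan2(d[1],d[0]))%60
print([an(d) for d in(A-B,B-C,E-F,F-A,C-F,E-B)])
L=[atz(c,246+x/6,143+y/6,.0015)[:2] for x,y in((262,232),(365,128),(500,170))];print([an(L[1]-L[0]),an(L[2]-L[1])])
print(atz(c,246+391/6,143+326/6,.0415))
o=manip.observe();Rt=R.from_rotvec(o['tool_rot']).as_matrix();print(Rt,np.degrees(np.arctan2(Rt[1,0],Rt[0,0])))
d=np.array([.5165,.283,0])-o['position'];print(Rt.T@d)
E
```

```text
[array([0.5197, 0.3054]), array([0.5393, 0.2904]), array([0.5347, 0.2665]), array([0.4938, 0.2758]), array([0.4993, 0.2984])] [0.517  0.2825] [0.5165 0.2831]
[np.float64(22.565862409334102), np.float64(19.281169813621702), np.float64(16.278298577364026), np.float64(18.918960908906968), np.float64(17.943412467906285), np.float64(17.840164399444035)]
[np.float64(20.770922317576936), np.float64(18.01806606530195)]
[0.5165 0.2836 0.0415]
[[ 0.4158  0.9094 -0.0006]
 [ 0.9094 -0.4158 -0.0011]
 [-0.0013 -0.0001 -1.    ]] 65.42812029484033
[ 0.0021 -0.0031  0.1351]
```

To row units: 0.035 m / 0.5 = 0.07, 0.03 m / 0.5 = 0.06, -0.114 rad / 3.1416 = -0.0363.

```bash
python3 steer.py '[{"finger_gap":0.085,"spin":-0.0363},{"finger_gap":0.085,"spin":-0.0363},{"finger_gap":0.085,"dx":0.006,"dy":-0.006,"dz":0.06},{"finger_gap":0.085,"dz":0.07},{"finger_gap":0.085,"dz":0.07},{"finger_gap":0.085,"dz":0.04},{"finger_gap":0.085,"dz":0.016},{"finger_gap":0.085},{"finger_gap":0.085}]'
python3 -c "
from h import *
o=manip.observe();Rt=R.from_rotvec(o['tool_rot']).as_matrix();print(Rt.T@(np.array([.5165,.2833,0.007])-o['position']),np.degrees(np.arctan2(Rt[1,0],Rt[0,0])),o['wrist_force'])"
```

```text
t: 4.25
position: [0.5167, 0.2845, 0.008]
tool_rot: [2.433, 1.987, 0.0]
wrist_force: [0.1, 0.1, -0.1]
width: 0.0851
grasp_force: 0.0
[-1.20090170e-03  5.39041351e-05  9.77785781e-04] 78.48894788132353 [ 0.10638498  0.06966262 -0.12858476]
```

To row units: -0.001 m / 0.5 = -0.002.

```bash
python3 steer.py '[{"finger_gap":0.03,"dx":-0.002},{"finger_gap":0.03},{"finger_gap":0.03},{"finger_gap":0.03},{"finger_gap":0.03},{"finger_gap":0.03},{"finger_gap":0.03},{"finger_gap":0.03}]' 40
```

```text
t: 4.92
position: [0.5167, 0.285, 0.0087]
tool_rot: [2.43, 1.989, 0.003]
wrist_force: [-0.8, -1.7, 6.2]
width: 0.0405
grasp_force: 40.5
```

To row units: -0.035 m / 0.5 = -0.07, -0.03 m / 0.5 = -0.06.

```bash
python3 steer.py '[{"finger_gap":0.03,"dz":-0.02},{"finger_gap":0.03,"dz":-0.06},{"finger_gap":0.03,"dz":-0.07},{"finger_gap":0.03,"dz":-0.07},{"finger_gap":0.03},{"finger_gap":0.03}]'
python3 - <<'E'
from h import *
import pickle
o=manip.observe();c,im=snap('wrist','w4.png');pickle.dump((c,o),open('w4.pkl','wb'))
Rt=R.from_rotvec(o['tool_rot']).as_matrix()
pr=lambda q:proj(c,o['position']+Rt@np.array(q));print(o['wrist_force'],pr([0,0,-.033]),pr([.005,0,-.033]))
u,v=map(int,pr([0,0,-.02]));w,h=130,97;x,y=u-w//2,v-h//2;print((x,y))
cv2.imwrite('pics/w4c.png',cv2.resize(im[y:y+h,x:x+w],(w*6,h*6),interpolation=cv2.INTER_CUBIC))
E
```

```text
t: 5.42
position: [0.5173, 0.2856, 0.1201]
tool_rot: [2.43, 1.989, 0.008]
wrist_force: [-0.3, 0.2, -2.6]
width: 0.0404
grasp_force: 41.2
[-0.31395718  0.2189204  -2.57067929] (np.float64(315.4655186825784), np.float64(281.9236928460468)) (np.float64(315.4778033971706), np.float64(272.15765976121287))
(250, 218)
```

View pics/w4c.png

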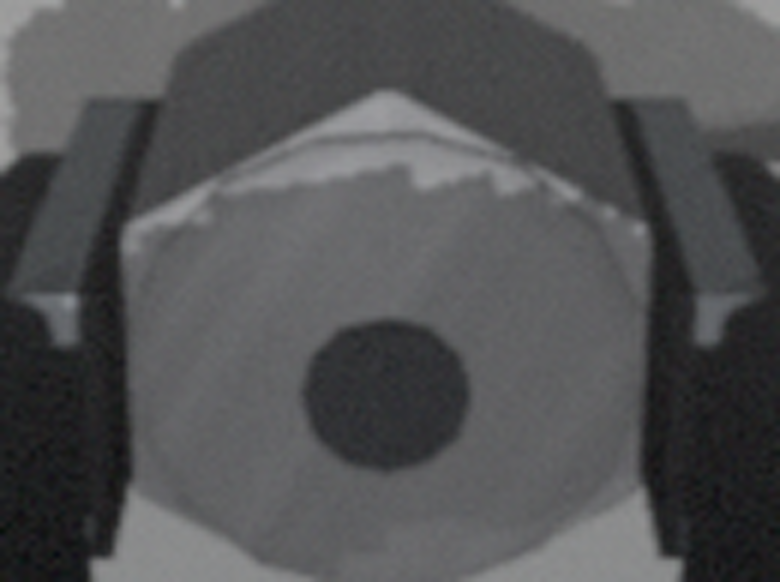

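To row units: -0.125 rad / 3.1416 = -0.0398.

```bash
python3 steer.py '[{"finger_gap":0.03,"spin":-0.0398},{"finger_gap":0.03,"spin":-0.0398},{"finger_gap":0.03,"spin":-0.0398},{"finger_gap":0.03,"spin":-0.0398},{"finger_gap":0.03,"spin":-0.0398},{"finger_gap":0.03,"spin":-0.0398},{"finger_gap":0.03,"spin":-0.0398},{"finger_gap":0.03,"spin":-0.0398},{"finger_gap":0.03,"spin":-0.0398},{"finger_gap":0.03,"spin":-0.0398},{"finger_gap":0.03,"spin":-0.0398},{"finger_gap":0.03,"spin":-0.0398}]';python3 steer.py '[{"finger_gap":0.03,"spin":-0.0398},{"finger_gap":0.03,"spin":-0.0398},{"finger_gap":0.03,"spin":-0.0398},{"finger_gap":0.03,"spin":-0.0398},{"finger_gap":0.03,"spin":-0.0398},{"finger_gap":0.03,"spin":-0.0398},{"finger_gap":0.03,"spin":-0.0398},{"finger_gap":0.03,"spin":-0.0398},{"finger_gap":0.03,"spin":-0.0398},{"finger_gap":0.03,"spin":-0.0398},{"finger_gap":0.03,"spin":-0.0398},{"finger_gap":0.03,"spin":-0.0398}]';python3 steer.py '[{"finger_gap":0.03,"spin":-0.0398},{"finger_gap":0.03,"spin":-0.0398},{"finger_gap":0.03,"spin":-0.0398},{"finger_gap":0.03,"spin":-0.0398},{"finger_gap":0.03,"spin":-0.0398},{"finger_gap":0.03,"spin":-0.0398},{"finger_gap":0.03,"spin":-0.0398},{"finger_gap":0.03,"spin":-0.0398},{"finger_gap":0.03,"spin":-0.0398},{"finger_gap":0.03,"spin":-0.0398}]'
cat > go.py <<'E'
from h import *
import sys
np.set_printoptions(precision=4,suppress=True)
o=manip.observe();Rt=R.from_rotvec(o['tool_rot']).as_matrix()
N=np.array([.5103,-.063]); off=np.array([float(a) for a in sys.argv[1:3]]+[0])/1000
p=o['position']+Rt@off
print('cap',p[:2],'to go (tool)',Rt.T@np.r_[N-p[:2],0],'z',o['position'][2],'psi',np.degrees(np.arctan2(Rt[1,0],Rt[0,0])),'tilt',Rt[:2,2],'q6',o['joints'][5],'F',o['wrist_force'],'M',o['moment'])
E
python3 go.py -.9 -.3
```

```text
t: 6.47
position: [0.5139, 0.284, 0.115]
tool_rot: [-0.412, -3.11, 0.003]
wrist_force: [-0.5, 0.5, -2.3]
width: 0.0402
grasp_force: 41.2
t: 7.47
position: [0.5139, 0.284, 0.115]
tool_rot: [1.818, -2.556, -0.002]
wrist_force: [0.1, -0.1, -1.0]
width: 0.0406
grasp_force: 41.2
t: 8.3
position: [0.5139, 0.2841, 0.115]
tool_rot: [2.972, -1.01, -0.005]
wrist_force: [0.6, -0.7, -2.0]
width: 0.0408
grasp_force: 41.2
cap [0.5134 0.2848] to go (tool) [0.2095 0.2777 0.0006] z 0.11497856876386292 psi -37.53375417062916 tilt [-0.0042 -0.0016] q6 -2.107279899202049 F [ 0.6269 -0.6923 -1.9751] M [-0.0209 -0.0222  0.0145]
```

To row units: 0.0305 m / 0.5 = 0.061, 0.023 m / 0.5 = 0.046.

```bash
python3 steer.py '[{"finger_gap":0.03,"dx":0.046,"dy":0.061},{"finger_gap":0.03,"dx":0.046,"dy":0.061},{"finger_gap":0.03,"dx":0.046,"dy":0.061},{"finger_gap":0.03,"dx":0.046,"dy":0.061},{"finger_gap":0.03,"dx":0.046,"dy":0.061},{"finger_gap":0.03,"dx":0.046,"dy":0.061},{"finger_gap":0.03,"dx":0.046,"dy":0.061},{"finger_gap":0.03,"dx":0.046,"dy":0.061},{"finger_gap":0.03,"dx":0.046,"dy":0.061},{"finger_gap":0.03},{"finger_gap":0.03}]';python3 go.py -.9 -.3
```

```text
t: 9.22
position: [0.509, -0.0607, 0.1156]
tool_rot: [-2.969, 1.027, 0.005]
wrist_force: [-0.2, 0.2, -1.8]
width: 0.0404
grasp_force: 41.6
cap [ 0.5084 -0.0599] to go (tool) [ 0.0034  0.0013 -0.    ] z 0.11562978071156858 psi -38.144809776945024 tilt [-0.0032  0.0011] q6 -2.738754712015955 F [-0.1874  0.2297 -1.8359] M [ 0.0741 -0.0353  0.0351]
```

```bash
python3 steer.py '[{"finger_gap":0.03,"dx":0.0068,"dy":0.0026,"dz":0.024},{"finger_gap":0.03,"dz":0.02},{"finger_gap":0.03},{"finger_gap":0.03}]';python3 go.py -.9 -.3
python3 - <<'E'
from h import *
c,im=snap('wrist','w5.png');s,i2=snap('side','s5.png');t,i3=snap('top','t5.png')
def cr(c,i,p,w,h,W,H):
    u,v=map(int,proj(c,p));x,y=max(0,u-w//2),max(0,v-h//2);y=min(y,400-h);print((x,y));return cv2.resize(i[y:y+h,x:x+w],(W,H),interpolation=cv2.INTER_CUBIC)
P=[.51,-.063,.085]
cv2.imwrite('pics/m5.png',np.hstack([cr(c,im,P,200,250,400,500),cr(s,i2,P,80,100,400,500)]))
E
```

```text
t: 9.55
position: [0.5108, -0.0607, 0.0939]
tool_rot: [2.972, -1.018, -0.006]
wrist_force: [0.5, 0.9, -2.0]
width: 0.0408
grasp_force: 41.5
cap [ 0.5103 -0.0599] to go (tool) [ 0.0019  0.0025 -0.    ] z 0.09393566513582466 psi -37.79888364782286 tilt [-0.0035  0.0012] q6 -2.7437781426052164 F [ 0.4926  0.9379 -2.0268] M [-0.024   0.0227 -0.0456]
(217, 113)
(296, 148)
```

View pics/m5.png

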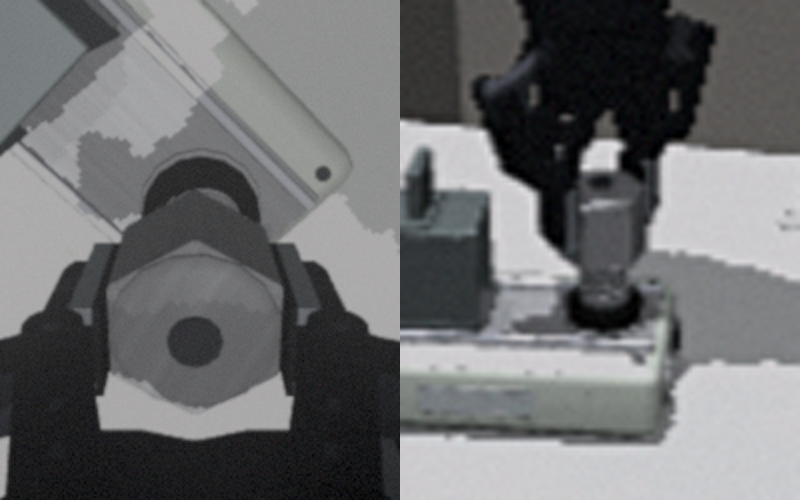

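The ring is about 8 px (around 2.8 mm) towards tool +y from the cap's axis. That agrees with the computed distance still to go.

```bash
python3 go.py -.9 -.3; python3 steer.py '[{"finger_gap":0.03,"dx":0.0038,"dy":0.0052},{"finger_gap":0.03},{"finger_gap":0.03},{"finger_gap":0.03}]';python3 go.py -.9 -.3
```

```text
cap [ 0.5119 -0.0607] to go (tool) [ 0.0002  0.0028 -0.    ] z 0.09544596569489196 psi -37.820797108352785 tilt [-0.      0.0001] q6 -2.74398598393176 F [ 0.352   0.4201 -2.7036] M [-0.0227  0.0267  0.0125]
t: 10.03
position: [0.5124, -0.0655, 0.0955]
tool_rot: [-2.971, 1.02, -0.001]
wrist_force: [-0.5, 0.1, -2.1]
width: 0.0404
grasp_force: 41.6
cap [ 0.5119 -0.0647] to go (tool) [-0.0023 -0.0004 -0.    ] z 0.09554424828087021 psi -37.90346950700409 tilt [ 0.0005 -0.0001] q6 -2.7502103020439024 F [-0.5423  0.1176 -2.1158] M [ 0.0146 -0.0375  0.0291]
```

To row units: 0.004 m / 0.5 = 0.008, -0.0021 m / 0.5 = -0.0042.

```bash
python3 steer.py '[{"finger_gap":0.03,"dx":-0.0042,"dy":-0.0006,"dz":0.008},{"finger_gap":0.03},{"finger_gap":0.03},{"finger_gap":0.03},{"finger_gap":0.03}]';python3 go.py -.9 -.3; python3 steer.py '[{"finger_gap":0.03,"dz":0.008},{"finger_gap":0.03,"dz":0.006},{"finger_gap":0.03,"dz":0.006},{"finger_gap":0.03}]';python3 go.py -.9 -.3
```

```text
t: 10.45
position: [0.5108, -0.0639, 0.0913]
tool_rot: [-2.971, 1.02, 0.0]
wrist_force: [-0.6, 0.3, -0.8]
width: 0.04
grasp_force: 41.6
cap [ 0.5102 -0.0631] to go (tool) [-0.     -0.0001 -0.    ] z 0.09127265979865451 psi -37.89482875634979 tilt [-0.  0.] q6 -2.7481028624103354 F [-0.5767  0.3479 -0.7988] M [-0.035   0.0445  0.0014]
t: 10.78
position: [0.5102, -0.0637, 0.0804]
tool_rot: [2.971, -1.02, -0.002]
wrist_force: [-0.8, -1.0, -1.8]
width: 0.0408
grasp_force: 41.6
cap [ 0.5097 -0.0629] to go (tool) [ 0.0006 -0.0003 -0.    ] z 0.08043159709946698 psi -37.896771629074685 tilt [-0.0013  0.0004] q6 -2.7481049402066264 F [-0.8029 -0.9585 -1.7959] M [-0.0032  0.0403 -0.0406]
```

To row units: 0.002 m / 0.5 = 0.004, 0.001 m / 0.5 = 0.002.

```bash
python3 steer.py '[{"finger_gap":0.03,"dz":0.004},{"finger_gap":0.03,"dz":0.004},{"finger_gap":0.03,"dz":0.002},{"finger_gap":0.03}]';python3 steer.py '[{"finger_gap":0.03,"dz":0.002},{"finger_gap":0.03,"dz":0.002},{"finger_gap":0.03}]'; python3 go.py -.9 -.3
```

```text
t: 11.12
position: [0.511, -0.0639, 0.0761]
tool_rot: [-2.971, 1.02, -0.0]
wrist_force: [0.4, 0.3, -2.5]
width: 0.0405
grasp_force: 41.6
t: 11.37
position: [0.511, -0.064, 0.0743]
tool_rot: [2.971, -1.02, 0.001]
wrist_force: [0.5, -0.0, -1.4]
width: 0.0403
grasp_force: 41.6
cap [ 0.5105 -0.0632] to go (tool) [-0.0002 -0.0001 -0.    ] z 0.0742511760856543 psi -37.896158443407835 tilt [ 0.0004 -0.0002] q6 -2.748102582429121 F [ 0.5372 -0.0443 -1.4106] M [-0.0722 -0.1616 -0.0255]
```

To row units: 0.001 m / 0.5 = 0.002.

```bash
python3 steer.py '[{"finger_gap":0.03,"dz":0.002},{"finger_gap":0.03,"dz":0.002},{"finger_gap":0.03}]';python3 steer.py '[{"finger_gap":0.03,"dz":0.002},{"finger_gap":0.03,"dz":0.002},{"finger_gap":0.03}]'; python3 go.py -.9 -.3
```

```text
t: 11.62
position: [0.5113, -0.064, 0.0732]
tool_rot: [-2.971, 1.02, -0.002]
wrist_force: [-1.2, -0.9, 6.1]
width: 0.0404
grasp_force: 42.8
t: 11.87
position: [0.5114, -0.064, 0.0712]
tool_rot: [-2.971, 1.02, -0.003]
wrist_force: [-0.2, 0.4, -2.5]
width: 0.0402
grasp_force: 41.6
cap [ 0.5108 -0.0632] to go (tool) [-0.0006  0.0002 -0.    ] z 0.07120393626128695 psi -37.88888619599129 tilt [ 0.0017 -0.0004] q6 -2.748154367445057 F [-0.1574  0.4244 -2.4826] M [ 0.0027 -0.1046  0.041 ]
```

To row units: 0.0007 m / 0.5 = 0.0014.

```bash
python3 steer.py '[{"finger_gap":0.03,"dz":0.0014},{"finger_gap":0.03,"dz":0.0014},{"finger_gap":0.03}]'; python3 go.py -.9 -.3
```

```text
t: 12.12
position: [0.5111, -0.064, 0.0689]
tool_rot: [-2.971, 1.02, -0.001]
wrist_force: [1.4, -0.7, 2.0]
width: 0.0405
grasp_force: 42.2
cap [ 0.5105 -0.0632] to go (tool) [-0.0003 -0.     -0.    ] z 0.0688977294503463 psi -37.89739549853604 tilt [ 0.0005 -0.0001] q6 -2.7481087510110673 F [ 1.4189 -0.6676  1.9511] M [-0.0055 -0.1762  0.0127]
```

To row units: 0.0007 m / 0.5 = 0.0014.

```bash
python3 steer.py '[{"finger_gap":0.03,"dz":0.0014},{"finger_gap":0.03,"dz":0.0014},{"finger_gap":0.03}]'; python3 go.py -.9 -.3
```

```text
t: 12.37
position: [0.5112, -0.064, 0.0684]
tool_rot: [-2.971, 1.02, -0.002]
wrist_force: [-1.5, 0.3, 9.4]
width: 0.04
grasp_force: 43.2
cap [ 0.5107 -0.0632] to go (tool) [-0.0004  0.0001 -0.    ] z 0.06836254281933181 psi -37.89103002325561 tilt [ 0.001  -0.0002] q6 -2.748095460330933 F [-1.4623  0.2816  9.3708] M [ 0.1244  0.3766 -0.0312]
```

To row units: -0.0003 m / 0.5 = -0.0006, 0.00024 m / 0.5 = 0.0005, 0.1 rad / 3.1416 = 0.0318.

```bash
python3 steer.py '[{"finger_gap":0.03,"dz":-0.0006,"spin":0.0318},{"finger_gap":0.03,"dz":0.0005,"spin":0.0318},{"finger_gap":0.03,"dz":0.0005,"spin":0.0318},{"finger_gap":0.03,"dz":0.0005,"spin":0.0318},{"finger_gap":0.03}]'; python3 go.py -.9 -.3
```

```text
t: 12.78
position: [0.5115, -0.064, 0.0676]
tool_rot: [-2.706, 1.594, -0.002]
wrist_force: [0.5, 0.3, 4.9]
width: 0.0404
grasp_force: 42.5
cap [ 0.5113 -0.063 ] to go (tool) [-0.0005  0.0009 -0.    ] z 0.06761362804284629 psi -61.01290160117708 tilt [ 0.0014 -0.0001] q6 -2.3445515123510274 F [0.4528 0.2699 4.8565] M [-0.0202 -0.0591 -0.0766]
```

To row units: 0.00024 m / 0.5 = 0.0005, 0.1 rad / 3.1416 = 0.0318.

```bash
python3 steer.py '[{"finger_gap":0.03,"dz":0.0005,"spin":0.0318},{"finger_gap":0.03,"dz":0.0005,"spin":0.0318},{"finger_gap":0.03,"dz":0.0005,"spin":0.0318},{"finger_gap":0.03}]'; python3 go.py -.9 -.3
```

```text
t: 13.12
position: [0.511, -0.0642, 0.0668]
tool_rot: [2.437, -1.981, 0.001]
wrist_force: [-1.4, -1.0, 5.3]
width: 0.0401
grasp_force: 42.5
cap [ 0.5111 -0.0633] to go (tool) [-0.0004  0.0007 -0.    ] z 0.06679925332955747 psi -78.21508427149875 tilt [ 0.0004 -0.0008] q6 -2.0445166381636026 F [-1.4485 -0.9705  5.2706] M [-0.1563  0.1916 -0.1385]
```

To row units: -0.0001 m / 0.5 = -0.0002, 0.08 rad / 3.1416 = 0.0255.

```bash
python3 steer.py '[{"finger_gap":0.03,"dz":-0.0002,"spin":0.0255},{"finger_gap":0.03,"dz":0.0002,"spin":0.0255},{"finger_gap":0.03,"dz":0.0002,"spin":0.0255},{"finger_gap":0.03},{"finger_gap":0.03}]'; python3 go.py -.9 -.3; python3 -c "
from h import *
for i in range(4): optics.read_camera('top');o=manip.observe();print(o['moment'].round(3),o['wrist_force'].round(1),o['position'].round(4))"
```

```text
t: 13.53
position: [0.5107, -0.0642, 0.0663]
tool_rot: [2.189, -2.253, 0.0]
wrist_force: [-0.9, -1.8, 3.9]
width: 0.0405
grasp_force: 42.3
cap [ 0.511  -0.0633] to go (tool) [-0.0003  0.0007  0.    ] z 0.0663478501297721 psi -91.6598545157406 tilt [-0.0003 -0.0007] q6 -1.809905270873378 F [-0.929  -1.7623  3.869 ] M [-0.3119  0.1893 -0.0303]
[-0.31   0.243 -0.105] [-0.7 -1.7  4.2] [ 0.5107 -0.0642  0.0663]
[-0.358  0.281 -0.097] [-1.2 -2.9  4.2] [ 0.5107 -0.0642  0.0663]
[-0.37   0.277 -0.075] [-0.8 -2.   5.2] [ 0.5106 -0.0642  0.0663]
[-0.443  0.286 -0.078] [-1.3 -1.7  4.9] [ 0.5107 -0.0642  0.0663]
```

To row units: -0.0006 m / 0.5 = -0.0012, 0.0004 m / 0.5 = 0.0008.

```bash
cat > m.py <<'E'
from h import *
L=[]
for i in range(3): optics.read_camera('top');o=manip.observe();L.append(np.r_[o['wrist_force'],o['moment'],o['position'][2]])
print('avg',np.mean(L,0).round(4))
E
python3 steer.py '[{"finger_gap":0.03,"dy":0.0008,"dz":-0.0012},{"finger_gap":0.03}]'; python3 m.py;python3 steer.py '[{"finger_gap":0.03,"dz":-0.0008},{"finger_gap":0.03}]'; python3 m.py
```

```text
t: 13.9
position: [0.5104, -0.064, 0.0667]
tool_rot: [2.188, -2.255, 0.0]
wrist_force: [0.3, -2.6, 1.3]
width: 0.0404
grasp_force: 41.9
avg [-0.1152 -1.8995  0.4363 -0.5004 -0.0311 -0.0092  0.0667]
t: 14.22
position: [0.5103, -0.064, 0.067]
tool_rot: [2.187, -2.255, -0.0]
wrist_force: [0.7, -2.3, -2.3]
width: 0.0405
grasp_force: 41.6
avg [ 1.0058 -3.2291 -2.6653 -0.6668 -0.1805 -0.0386  0.067 ]
```

The manual's scale: shifts go in shares of 0.5 m and turns go in shares of 180 degrees. Converting my numbers, 0.0003 m / 0.5 = 0.0006, 0.00024 m / 0.5 = 0.0005, 0.1 rad / 3.1416 = 0.0318.

```bash
python3 steer.py '[{"finger_gap":0.03,"dx":0.0006,"dz":0.0005,"spin":0.0318},{"finger_gap":0.03,"dz":0.0005,"spin":0.0318},{"finger_gap":0.03,"dz":0.0005,"spin":0.0318}]'; python3 go.py -.9 -.3;python3 m.py; python3 steer.py '[{"finger_gap":0.03,"dz":0.0005,"spin":0.0318},{"finger_gap":0.03,"dz":0.0005,"spin":0.0318},{"finger_gap":0.03,"dz":0.0005,"spin":0.0318}]'; python3 go.py -.9 -.3;python3 m.py
```

```text
t: 14.62
position: [0.5098, -0.0639, 0.0663]
tool_rot: [1.819, -2.561, -0.002]
wrist_force: [0.0, -2.1, -2.0]
width: 0.0403
grasp_force: 41.6
cap [ 0.5104 -0.0632] to go (tool) [-0.0001  0.0002  0.    ] z 0.06628816742237244 psi -109.21783614275022 tilt [-0.001   0.0005] q6 -1.5040139275436115 F [ 0.0351 -2.084  -1.9952] M [-0.4316 -0.0716 -0.0078]
avg [ 0.5923 -2.2043 -2.019  -0.4271 -0.0061  0.0286  0.0663]
t: 15.02
position: [0.5099, -0.0638, 0.0659]
tool_rot: [1.42, -2.802, -0.002]
wrist_force: [-1.8, -0.7, 3.0]
width: 0.0406
grasp_force: 42.0
cap [ 0.5106 -0.0632] to go (tool) [0.     0.0004 0.    ] z 0.06585688492218263 psi -126.23601653638569 tilt [-0.0008  0.0007] q6 -1.206803382797621 F [-1.803  -0.7112  2.9704] M [-0.2959  0.2916  0.0676]
avg [-1.3783 -1.1571  1.161  -0.2398  0.2958 -0.0579  0.0659]
```

To row units: 0.00024 m / 0.5 = 0.0005, 0.0002 m / 0.5 = 0.0004, 0.1 rad / 3.1416 = 0.0318.

```bash
python3 steer.py '[{"finger_gap":0.03,"dy":0.0004,"dz":0.0002,"spin":0.0318},{"finger_gap":0.03,"dz":0.0005,"spin":0.0318}]'; python3 go.py -.9 -.3;python3 m.py; python3 steer.py '[{"finger_gap":0.03,"dz":0.0005,"spin":0.0318},{"finger_gap":0.03,"dz":0.0005,"spin":0.0318}]'; python3 go.py -.9 -.3;python3 m.py
```

```text
t: 15.33
position: [0.5098, -0.0637, 0.0657]
tool_rot: [1.136, -2.929, -0.001]
wrist_force: [-3.0, -0.9, 6.3]
width: 0.0404
grasp_force: 42.5
cap [ 0.5107 -0.0633] to go (tool) [0.0001 0.0005 0.    ] z 0.06571097981737176 psi -137.59912571598454 tilt [-0.0006  0.0005] q6 -1.0083120104645957 F [-3.0109 -0.8983  6.2909] M [-0.2231  0.6156  0.1281]
avg [-2.5464 -0.7794  5.0821 -0.1702  0.602  -0.1091  0.0658]
t: 15.65
position: [0.5099, -0.0638, 0.0655]
tool_rot: [0.837, -3.028, -0.001]
wrist_force: [-4.2, 0.8, 9.2]
width: 0.0403
grasp_force: 42.8
cap [ 0.5108 -0.0636] to go (tool) [0.0001 0.0008 0.    ] z 0.06552089033109768 psi -149.0877096602523 tilt [-0.0004  0.0004] q6 -0.8078934607537964 F [-4.193   0.7702  9.2302] M [-0.0044  0.9052  0.2259]
avg [-3.3349 -0.1915  7.9055 -0.0982  0.7808 -0.144   0.0655]
```

To row units: -0.0004 m / 0.5 = -0.0008.

```bash
python3 steer.py '[{"finger_gap":0.03,"dy":0.0008,"dz":-0.0008},{"finger_gap":0.03}]';python3 m.py; python3 steer.py '[{"finger_gap":0.03,"dz":-0.0008},{"finger_gap":0.03}]';python3 m.py
python3 - <<'E'
from h import *
import pickle
c4,o4=pickle.load(open('w4.pkl','rb'))
c,im=snap('wrist','w6.png');i4=cv2.imread('pics/w4.png')
f=lambda i:cv2.resize(i[218:318,250:380],(400,308),interpolation=cv2.INTER_CUBIC)
cv2.imwrite('pics/m6.png',np.hstack([f(i4),cv2.convertScaleAbs(f(im),alpha=1.3)]))
E
```

```text
t: 15.97
position: [0.5098, -0.0637, 0.0657]
tool_rot: [0.843, -3.026, 0.0]
wrist_force: [-2.8, -1.4, 6.7]
width: 0.0403
grasp_force: 42.5
avg [-3.2964 -1.4776  6.3439 -0.252   0.6419 -0.018   0.0657]
t: 16.28
position: [0.5098, -0.0637, 0.0658]
tool_rot: [0.841, -3.027, 0.0]
wrist_force: [-3.6, -2.0, 3.4]
width: 0.0403
grasp_force: 42.2
avg [-2.4678e+00 -1.8761e+00  4.5311e+00 -3.1660e-01  5.7040e-01  2.0000e-03
  6.5800e-02]
```

View pics/m6.png

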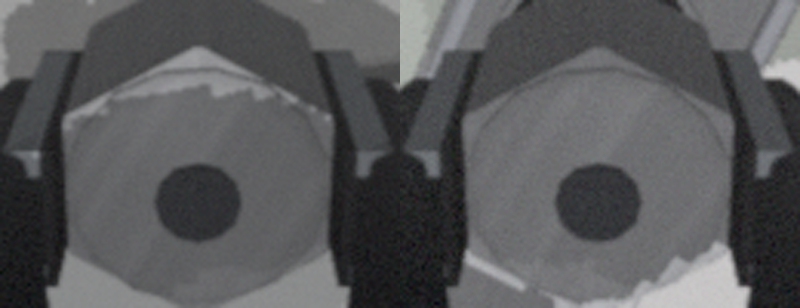

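The cap has neither turned nor shifted in the fingers. I'm unloading the hand to see what carries the seal's push.

```bash
for i in 1 2 3; do python3 steer.py '[{"finger_gap":0.03,"dz":-0.0008},{"finger_gap":0.03}]'>/dev/null;python3 m.py; done
```

```text
avg [-1.8789 -2.1152  0.1567 -0.3914  0.4395 -0.0105  0.0659]
avg [-1.3305 -1.7185 -4.8437 -0.4244  0.1947  0.0253  0.0661]
avg [ 0.0145 -2.349  -9.2603 -0.4168  0.0382 -0.0398  0.0665]
```

To row units: 0.0007 m / 0.5 = 0.0014.

```bash
python3 steer.py '[{"finger_gap":0.03,"dz":0.0014},{"finger_gap":0.03}]'>/dev/null;python3 m.py
cat > q.py <<'E'
from h import *
o=manip.observe();Rt=R.from_rotvec(o['tool_rot']).as_matrix();print('psi %.1f z %.4f Mz %.3f F %s q6 %.2f'%(np.degrees(np.arctan2(Rt[1,0],Rt[0,0])),o['position'][2],o['moment'][2],o['wrist_force'].round(1),o['joints'][5]))
E
python3 steer.py '[{"finger_gap":0.03,"dz":0.0005,"spin":0.0318}]'>/dev/null;python3 q.py
python3 steer.py '[{"finger_gap":0.03,"dz":0.0005,"spin":0.0318}]'>/dev/null;python3 q.py
python3 steer.py '[{"finger_gap":0.03,"dz":0.0005,"spin":0.0318}]'>/dev/null;python3 q.py;python3 m.py
```

```text
avg [-1.9749 -1.5785 -5.7137 -0.3816  0.3691 -0.0359  0.0663]
psi -154.9 z 0.0661 Mz 0.090 F [-1.5 -1.  -5.1] q6 -0.71
psi -160.8 z 0.0659 Mz 0.142 F [-2.8  0.6 -1.6] q6 -0.60
psi -166.5 z 0.0658 Mz 0.277 F [-2.8 -1.1 -1.6] q6 -0.50
avg [-3.2026  0.0033 -1.81   -0.0077  0.729  -0.1907  0.0658]
```

To row units: 0.00024 m / 0.5 = 0.0005, 0.11 rad / 3.1416 = 0.035.

```bash
python3 steer.py '[{"finger_gap":0.03,"dz":0.0005,"spin":0.035}]'>/dev/null;python3 q.py; python3 steer.py '[{"finger_gap":0.03},{"finger_gap":0.03}]'>/dev/null;python3 q.py;python3 m.py
```

```text
psi -172.4 z 0.0657 Mz 0.289 F [-4.5  0.9  2.3] q6 -0.40
psi -172.3 z 0.0656 Mz -0.224 F [-4.5  1.2  3.3] q6 -0.40
avg [-5.0193  1.2822  2.7178  0.304   1.12   -0.1114  0.0656]
```

To row units: -0.0003 m / 0.5 = -0.0006.

```bash
python3 steer.py '[{"finger_gap":0.042,"dz":-0.0006},{"finger_gap":0.05},{"finger_gap":0.06},{"finger_gap":0.085},{"finger_gap":0.085},{"finger_gap":0.085}]'; python3 q.py; python3 steer.py '[{"finger_gap":0.085,"dz":-0.02},{"finger_gap":0.085,"dz":-0.06},{"finger_gap":0.085,"dz":-0.08},{"finger_gap":0.085,"dz":-0.08},{"finger_gap":0.085,"spin":0.0382},{"finger_gap":0.085,"spin":0.0382},{"finger_gap":0.085,"spin":0.0382},{"finger_gap":0.085,"spin":0.0382},{"finger_gap":0.085,"spin":0.0382},{"finger_gap":0.085,"spin":0.0382},{"finger_gap":0.085,"spin":0.0382},{"finger_gap":0.085,"spin":0.0382}]';python3 steer.py '[{"finger_gap":0.085,"spin":0.0398},{"finger_gap":0.085,"spin":0.0398},{"finger_gap":0.085,"spin":0.0398},{"finger_gap":0.085,"spin":0.0398},{"finger_gap":0.085,"spin":0.0382},{"finger_gap":0.085},{"finger_gap":0.085}]';python3 q.py
python3 - <<'E'
from h import *
import pickle
o=manip.observe();Rt=R.from_rotvec(o['tool_rot']).as_matrix()
H=np.array([.5103,-.063,0.])+.0933*np.array([.9923,.1236,0]);print(o['position'],H,Rt.T@(H-o['position']))
c,im=snap('wrist','w7.png');pickle.dump(c,open('w7.pkl','wb'))
print(proj(c,[.5103,-.063,.0985]),proj(c,[H[0],H[1],.135]))
E
```

```text
t: 19.05
position: [0.5104, -0.0638, 0.0658]
tool_rot: [-0.205, 3.134, -0.0]
wrist_force: [0.9, 0.4, 0.1]
width: 0.0847
grasp_force: 0.0
psi -172.5 z 0.0658 Mz 0.060 F [0.9 0.4 0.1] q6 -0.40
t: 20.05
position: [0.5101, -0.0637, 0.1864]
tool_rot: [1.274, 2.871, 0.0]
wrist_force: [0.2, -0.1, 0.4]
width: 0.0845
grasp_force: 0.0
t: 20.63
position: [0.5101, -0.0638, 0.1862]
tool_rot: [2.079, 2.355, 0.0]
wrist_force: [-0.3, 0.3, 0.0]
width: 0.0846
grasp_force: 0.0
psi 97.1 z 0.1862 Mz -0.004 F [-0.3  0.3  0. ] q6 1.18
[ 0.51012694 -0.06375058  0.1861964 ] [ 0.60288159 -0.05146812  0.        ] [0.00074786 0.09344906 0.18625278]
(np.float64(314.844162030267), np.float64(201.05149713830514)) (np.float64(440.7915692664491), np.float64(215.6802906896585))
```

```bash
python3 - <<'E'
from h import *
im=cv2.imread('pics/w7.png');cv2.imwrite('pics/w7c.png',cv2.resize(im[130:280,260:460],(800,600),interpolation=cv2.INTER_CUBIC))
E
```

```text
(no output)
```

View pics/w7c.png

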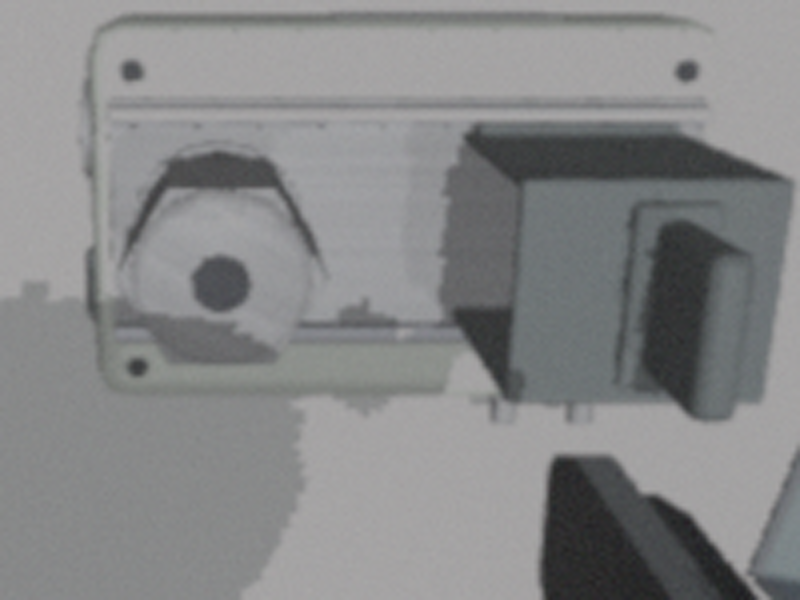

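The cap's flats lie parallel to the rails: the upper flat runs (175,187)–(272,187) in the crop. The handle's top at (727,335) is within half a millimetre of the prediction.

To row units: 0.0312 m / 0.5 = 0.0624, 0.03 m / 0.5 = 0.06.

```bash
python3 steer.py '[{"finger_gap":0.085,"dx":0.0016,"dy":0.0624},{"finger_gap":0.085,"dy":0.0624},{"finger_gap":0.085,"dy":0.0624},{"finger_gap":0.085,"dz":0.06},{"finger_gap":0.085,"dz":0.06},{"finger_gap":0.085,"dz":0.028},{"finger_gap":0.085},{"finger_gap":0.085}]'; python3 - <<'E'
from h import *
o=manip.observe();Rt=R.from_rotvec(o['tool_rot']).as_matrix()
H=np.array([.6029,-.0515,0.112]);print(Rt.T@(H-o['position']),o['wrist_force'])
E
```

```text
t: 21.35
position: [0.6022, -0.0515, 0.1111]
tool_rot: [-2.08, -2.352, 0.002]
wrist_force: [0.7, -0.2, 0.5]
width: 0.0852
grasp_force: 0.0
[-0.00010539  0.00073485 -0.00088522] [ 0.68735603 -0.15033163  0.51298578]
```

To row units: -0.001 m / 0.5 = -0.002, 0.0007 m / 0.5 = 0.0014.

```bash
python3 steer.py '[{"finger_gap":0,"dy":0.0014,"dz":-0.002},{"finger_gap":0},{"finger_gap":0},{"finger_gap":0},{"finger_gap":0},{"finger_gap":0},{"finger_gap":0},{"finger_gap":0},{"finger_gap":0},{"finger_gap":0}]' 30; python3 q.py
```

```text
t: 22.18
position: [0.6037, -0.0516, 0.1131]
tool_rot: [2.082, 2.351, 0.0]
wrist_force: [-0.9, 0.1, 5.8]
width: 0.0083
grasp_force: 32.3
psi 96.9 z 0.1131 Mz 0.107 F [-0.9  0.1  5.8] q6 1.24
```

To row units: -0.01 m / 0.5 = -0.02, -0.0004 m / 0.5 = -0.0008.

```bash
python3 steer.py '[{"finger_gap":0,"dy":-0.02,"dz":-0.0008},{"finger_gap":0,"dy":-0.02},{"finger_gap":0,"dy":-0.02},{"finger_gap":0,"dy":-0.02},{"finger_gap":0}]'; python3 q.py; python3 steer.py '[{"finger_gap":0,"dy":-0.016},{"finger_gap":0,"dy":-0.016},{"finger_gap":0,"dy":-0.016},{"finger_gap":0}]'; python3 q.py;python3 steer.py '[{"finger_gap":0,"dy":-0.016},{"finger_gap":0,"dy":-0.016},{"finger_gap":0},{"finger_gap":0}]'; python3 q.py
```

```text
t: 22.6
position: [0.5625, -0.0567, 0.1131]
tool_rot: [-2.083, -2.351, 0.002]
wrist_force: [-1.9, -0.6, 4.2]
width: 0.0083
grasp_force: 32.0
psi 96.9 z 0.1131 Mz 0.162 F [-1.9 -0.6  4.2] q6 1.22
t: 22.93
position: [0.5383, -0.0597, 0.1131]
tool_rot: [-2.083, -2.351, 0.003]
wrist_force: [-1.7, -2.3, 3.7]
width: 0.0082
grasp_force: 32.1
psi 96.9 z 0.1131 Mz 0.139 F [-1.7 -2.3  3.7] q6 1.20
t: 23.27
position: [0.523, -0.0616, 0.1131]
tool_rot: [-2.083, -2.351, 0.002]
wrist_force: [-1.3, -2.9, 3.0]
width: 0.0085
grasp_force: 32.0
psi 96.9 z 0.1131 Mz 0.101 F [-1.3 -2.9  3. ] q6 1.19
```

To row units: -0.004 m / 0.5 = -0.008, -0.002 m / 0.5 = -0.004.

```bash
python3 steer.py '[{"finger_gap":0,"dy":-0.008},{"finger_gap":0,"dy":-0.004},{"finger_gap":0}]'; python3 q.py;python3 steer.py '[{"finger_gap":0,"dy":-0.002},{"finger_gap":0,"dy":-0.001},{"finger_gap":0}]'; python3 q.py
```

```text
t: 23.52
position: [0.518, -0.0622, 0.1131]
tool_rot: [2.083, 2.351, -0.001]
wrist_force: [0.5, -2.8, 3.7]
width: 0.0079
grasp_force: 31.9
psi 96.9 z 0.1131 Mz 0.110 F [ 0.5 -2.8  3.7] q6 1.19
t: 23.77
position: [0.5169, -0.0624, 0.1131]
tool_rot: [2.083, 2.351, -0.0]
wrist_force: [2.4, -4.3, 1.9]
width: 0.0082
grasp_force: 31.8
psi 96.9 z 0.1131 Mz 0.149 F [ 2.4 -4.3  1.9] q6 1.19
```

To row units: -0.001 m / 0.5 = -0.002.

```bash
python3 steer.py '[{"finger_gap":0,"dy":-0.002},{"finger_gap":0}]'; python3 q.py;python3 m.py;python3 steer.py '[{"finger_gap":0,"dy":-0.0012},{"finger_gap":0}]'; python3 m.py
```

```text
t: 23.93
position: [0.5164, -0.0624, 0.1131]
tool_rot: [2.082, 2.351, 0.001]
wrist_force: [2.9, -3.1, 1.1]
width: 0.0083
grasp_force: 31.5
psi 96.9 z 0.1131 Mz 0.089 F [ 2.9 -3.1  1.1] q6 1.19
avg [ 3.9193 -3.6325  0.2919 -0.676  -0.7252  0.0931  0.1131]
t: 24.25
position: [0.5163, -0.0624, 0.1131]
tool_rot: [2.082, 2.35, 0.003]
wrist_force: [5.3, -3.8, -2.0]
width: 0.0082
grasp_force: 31.3
avg [ 5.277  -3.499  -1.4461 -0.6648 -0.9997  0.1108  0.1131]
```

The force is rising at 88 mm of travel, so the hood is against its stop. Releasing and backing off.

To row units: -0.04 m / 0.5 = -0.08, -0.03 m / 0.5 = -0.06.

```bash
python3 steer.py '[{"finger_gap":0.012,"dy":0.0012},{"finger_gap":0.03},{"finger_gap":0.06},{"finger_gap":0.06},{"finger_gap":0.06},{"finger_gap":0.06,"dz":-0.02},{"finger_gap":0.06,"dz":-0.06},{"finger_gap":0.06,"dz":-0.08},{"finger_gap":0.06,"dz":-0.06},{"finger_gap":0.06},{"finger_gap":0.06}]'
python3 - <<'E'
from h import *
import pickle
c,im=snap('wrist','w8.png');s,i2=snap('side','s8.png')
U=np.array([.9923,.1236,0]);H0=np.array([.6029,-.0515,.135])
# hood handle check by template: match old handle patch vs new in side view
s0=cv2.imread('pics/side0.png');u,v=map(int,proj(s,H0));T=s0[v-8:v+8,u-8:u+8]
for d in(.0,.08,.084,.088): print(d,np.round(proj(s,H0-d*U),1))
r=cv2.matchTemplate(i2,T,cv2.TM_CCOEFF_NORMED);_,m,_,l=cv2.minMaxLoc(r[150:240,250:400]);print('match',m,(l[0]+250-(u-8),l[1]+150-(v-8)))
E
```

```text
t: 25.32
position: [0.5171, -0.0625, 0.2257]
tool_rot: [2.08, 2.348, 0.004]
wrist_force: [-0.1, 0.1, 0.1]
width: 0.06
grasp_force: 0.0
0.0 [299.8 179.5]
0.08 [331.1 180.6]
0.084 [332.7 180.6]
0.088 [334.3 180.7]
match 0.7756163477897644 (35, 2)
```

```bash
python3 -c "
from rig import manip, optics
print(manip.hand_in())"
```

```text
the job is handed in; nothing more can be done
None
```

The cap is screwed onto the neck until it nips the seal, its flats line up with the rails, and it has been let go. The hood is fully shut over it, and the job was handed in at about 25 s; no verdict came back.

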